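# Index the repair turntable by one hole

## Robot

A 6-joint arm with a two-finger parallel gripper is mounted at the origin on the work surface. World frame = base frame: x ahead of the robot, y to its left, z up, the work surface at z = 0. Lengths are in mm, angles in rad, forces in N, time in s.
With the tool pointing down it reaches from about 325 to 875 mm from the base axis. Payload 4.4 kg.
Tool frame: the origin (TCP) lies on the centre line of the jaws, within the pads' length; the fingertips stand ahead of it and the grasp point (between the pads) lies 6 mm ahead of it (ctrl.tcp_to_tips is the z of the fingertips in the tool frame, in mm); z points along the fingers, y is the direction in which the jaws open and shut (so a half turn about z gives the same grasp; the last joint's range is limited). The gripper opens to 85 mm and grips with 20 to 120 N. Pads are 22 mm wide; open, the fingers measure 114 mm over their backs; the gripper's body (76 mm by 85 mm) begins 54 mm behind the grasp point. The pads swing forward as they close: fully open they stand 13 mm farther back than shut.
Start: joints at [1.155, 0.207, 1.542, -0, 1.393, -0.15], TCP at [150.497, 554.958, 256.282] pointing down, gripper open.
Joint ranges: [-2.73, 2.73], [-0.86, 2.22], [0.23, 2.46], [-1.11, 4.25], [0.08, 2.63], [-2.82, 2.82]. Speed limits (rad/s): [2.79, 2.79, 3.14, 3.14, 3.14, 3.14].

## Interface

Orientations are given as a 3x3 rotation matrix whose columns are the frame's x, y, z axes.
In Python, from plant import ctrl, sensors, optics gives the robot as it stands. Calls block until the motion is done:
- ctrl.move_ptp(position, orientation): joint-space move of the TCP to a pose.
- ctrl.move_l(position, rot=None, vel=150, threshold=None): straight line of the TCP; rot=None keeps the orientation; vel is the mean speed in mm/s. With threshold (N) it stops when the force on the tool has changed by that much, and returns True; else False.
- ctrl.set_joints(angles): joint-space move.
- ctrl.gripper_to(opening, force=None): finger opening in mm; force is the grip in N (None keeps the last); returns when the fingers have stopped.
- ctrl.hold(seconds).
- ctrl.solve_ik(position, orientation): joint angles nearest the present ones, or None.
- sensors.read_state(): the state.
- optics.grab_frame(name): name is "scene" or "side" or "wrist"; returns (picture, depth): 400x640x3 uint8, red, green, blue; 400x640 float32, mm along the optical axis (not along the pixel's ray), 0 where there is no reading.
- optics.camera_params(name): a dict with "mtx" (3x3 intrinsics, pixels), "k1" (the pictures are not rectified: a ray, as slopes to the right and down, at radius r is drawn at 1 + k1 r^2 times it, then the intrinsics apply), "R" (3x3) and "t" (3): a world point X has camera coordinates R X + t; the wrist camera has in their place "T_tool_cam" (4x4, takes a point from camera to tool coordinates, whose origin is the TCP and whose axes are the flange's). Camera axes: x right, y down, z forward; pixel columns grow to the right and rows downward; lengths in mm; the calibration is good to about 2 mm. A picture is of the moment at which its call begins: read the wrist's pose just before it. camera_params takes no time and is no camera call.
A pose or a line that the arm cannot do raises ctrl.MotionError and nothing moves.
- ctrl.finish_job(): hands the job in, once; it reports no verdict.
The state is a dict: "t": time; "q": joint angles; "qvel": joint speeds; "tau": joint torques, N m; "eef_pos": TCP position; "eef_rot": TCP orientation; "force": force on the tool from outside, world axes, zero at the start; "wrist_torque": the same for the moment, N m; "grip_width": finger opening in mm.
Only numpy, scipy, OpenCV 4.12 (cv2) and the standard library are available. Lean on these libraries where they do the work, as an engineer would, in place of code of your own. Each camera call takes 0.05 s, during which the arm holds its last target.

## Task

On the indexing turntable that carries the clamped engine, press the indexing plunger in with a fingertip and turn the table clockwise (seen from above) to the next hole, so that the plunger springs fully up again and locks the table there. Push only: do not lift or knock over the piston that rides on the table, and leave the grease can, parts dish and screwdriver where they are.

Things in the scene. Friction and masses are not known exactly. Their poses are not given: they have to be found in the camera images.
- table_axis (a point): Point on the turntable's vertical turning axis, at the height of its disc's upper face, 64 mm above the bench; fixed to the base. The steel disc is 256 mm across. A finned aluminium engine, at most 95 mm out from the axis and 210 mm above the bench at its top, is clamped on its middle.
- plunger_top (a point): Centre of the upper face of the plunger's round black push button (34 mm across, 9 mm thick), 97 mm above the bench when fully up, 160 mm from the turning axis; moves with plunger and table. Below it a steel sleeve, 30 mm across, top at 74 mm, on the index arm: a flat bar 36 mm wide, top at 59 mm, that reaches out from the disc over the index ring.
- plunger (a joint): How far the plunger is pressed down, in m: 0 fully up, stop at 0.013. Its spring pushes up with 6 to 10 N. At 0 it locks the table (about 2 mm of play either way at the button); from about 0.009 on the table is free to turn. Between holes it comes up to about 0.009 only; let go within about 4 mm of a hole, its tapered nose finds the hole, springs up to 0 and locks.
- rotary (a joint): Angle of the turntable in rad, growing clockwise seen from above: 0 in the present hole, 0.785 in the next one. It turns stiffly (about 1 to 2 N sideways at the button) and stays where it is left.
- next_hole (a point): Centre of the next hole clockwise, at the index ring's upper face, 45 mm above the bench.
- index_base: Fixed round base bolted to the bench, 390 mm across the foot. Its steel index ring (374 mm across, upper face 45 mm above the bench) shows a circular slot with 8 round holes of 18 mm, 45 degrees apart, centres 160 mm from the axis. Origin on the turning axis at bench height; x axis points from the plunger's starting hole to the axis.
- piston: Loose aluminium piston, 44 mm across, 42 mm tall, standing on the turntable disc behind the engine and riding along with it; origin at the centre of its underside.
- grease_can: Bare aluminium can standing on the bench beside the turntable, 66 mm across, 110 mm tall; origin at the centre of its underside.
- parts_dish: Shallow round steel dish on the bench beside the turntable, 110 mm across, 32 mm tall; origin at the centre of its underside.
- screwdriver: Black-handled screwdriver lying on the bench beside the turntable, 200 mm long along its x axis, handle 26 mm thick; origin at the middle of its length, at bench height.
Mind the look-alikes: they are no part of the job. Several things have the shape of the piston; the one meant has the colours described above.

How it is judged:
By the outcome, as a careful person would: the job done as asked, in the order asked, and still so for the second after the job is handed in, with the robot touching nothing.
It also fails if it takes over 35 s, if anything falls off the work surface, if the arm or the gripper's body presses on something with over 40 N, if the wrist force passes 120 N, or if a joint passes its speed limit or range.

## Working session

There is one attempt and no reset: what is moved stays moved. The work goes in short steps, each a Python script; the robot and the scene stay as the last script left them, time stands still between calls to the robot, and variables do not carry over. Pictures are saved under pics/ and viewed, and the job is handed in when it is done.

```bash
mkdir -p pics; ls; python3 - <<'E'
from plant import ctrl,sensors,optics
import cv2,numpy as np
s=sensors.read_state();print(s,ctrl.tcp_to_tips)
for n in ["scene","side","wrist"]:
    p,d=optics.grab_frame(n);cv2.imwrite(f"pics/{n}0.png",p[:,:,::-1]);np.save(f"pics/{n}0.npy",d);print(n,optics.camera_params(n))
E
```

```text
pics
{'t': 0.0, 'q': array([ 1.15549610e+00,  2.07422291e-01,  1.54300201e+00,  1.35803094e-05,
        1.39347763e+00, -1.50490464e-01]), 'qvel': array([-0.00029271,  0.00076987,  0.00190078, -0.00108367,  0.00052366,
        0.00159634]), 'tau': array([-1.52894536e-03, -3.83016014e+01, -2.91604203e+01, -2.63917591e-04,
        1.02325837e-02,  4.90907922e-06]), 'eef_pos': array([150.20267403, 554.29544784, 255.10159903]), 'eef_rot': array([[-9.65141508e-01,  2.61726915e-01, -9.43942253e-04],
       [ 2.61728370e-01,  9.65139274e-01, -2.10758311e-03],
       [ 3.59424516e-04, -2.28117241e-03, -9.99997334e-01]]), 'force': array([ 0.40395571, -0.06136289, -0.6358685 ]), 'wrist_torque': array([-0.00083229,  0.01365136, -0.01496703]), 'grip_width': 85.663411125327} 25.0
scene {'mtx': array([[378.48721996,   0.        , 321.72654342],
       [  0.        , 378.48721996, 200.62259381],
       [  0.        ,   0.        ,   1.        ]]), 'k1': 1.701854139438582e-05, 'R': array([[-0.58085615,  0.81388864,  0.01383525],
       [ 0.55087374,  0.4055472 , -0.72943101],
       [-0.59928646, -0
[... 344 characters left out ...]
0.00326356, -0.60200623, -0.79848472],
       [ 0.01815644,  0.79839302, -0.60186289]]), 't': array([-543.25131592,   81.7304026 , 1252.87483718])}
wrist {'mtx': array([[320.26897361,   0.        , 322.42315519],
       [  0.        , 320.26897361, 196.0899787 ],
       [  0.        ,   0.        ,   1.        ]]), 'k1': -0.02260165517672779, 'T_tool_cam': array([[-5.01258866e-04, -9.52264410e-01, -3.05274045e-01,
         7.86208353e+01],
       [ 9.99999147e-01, -8.45430621e-04,  9.95220712e-04,
        -6.53816700e-01],
       [-1.20580129e-03, -3.05273286e-01,  9.52264022e-01,
        -1.17479828e+02],
       [ 0.00000000e+00,  0.00000000e+00,  0.00000000e+00,
         1.00000000e+00]])}
```

View pics/scene0.png

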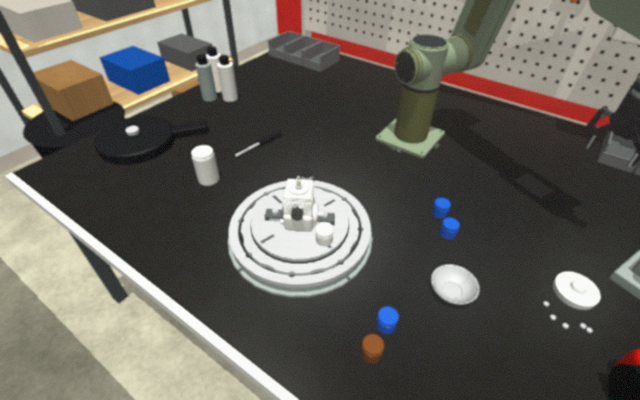

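View pics/side0.png

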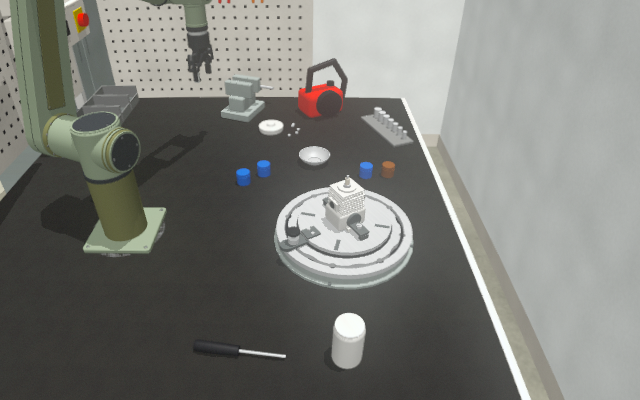

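View pics/wrist0.png

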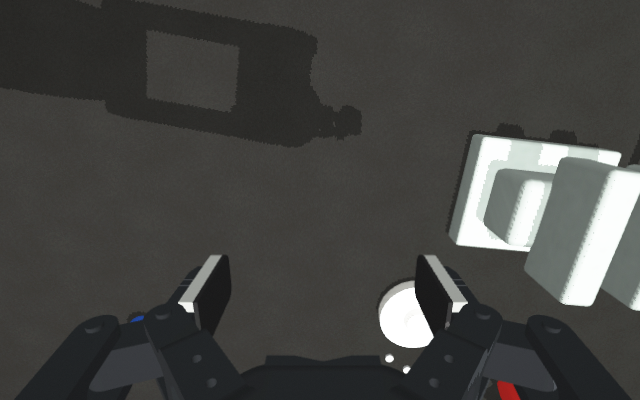

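The side view shows the turntable around (344,225), with the arm and black button at about (293,232). I'll enlarge the crops.

```bash
python3 - <<'E'
import cv2
a=cv2.imread("pics/side0.png")[165:290,265:425];cv2.imwrite("pics/side0z.png",cv2.resize(a,None,fx=5,fy=4.8,interpolation=cv2.INTER_CUBIC)[:600])
a=cv2.imread("pics/scene0.png")[170:295,220:380];cv2.imwrite("pics/scene0z.png",cv2.resize(a,None,fx=5,fy=4.8,interpolation=cv2.INTER_CUBIC)[:600])
E
```

```text
(no output)
```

View pics/side0z.png

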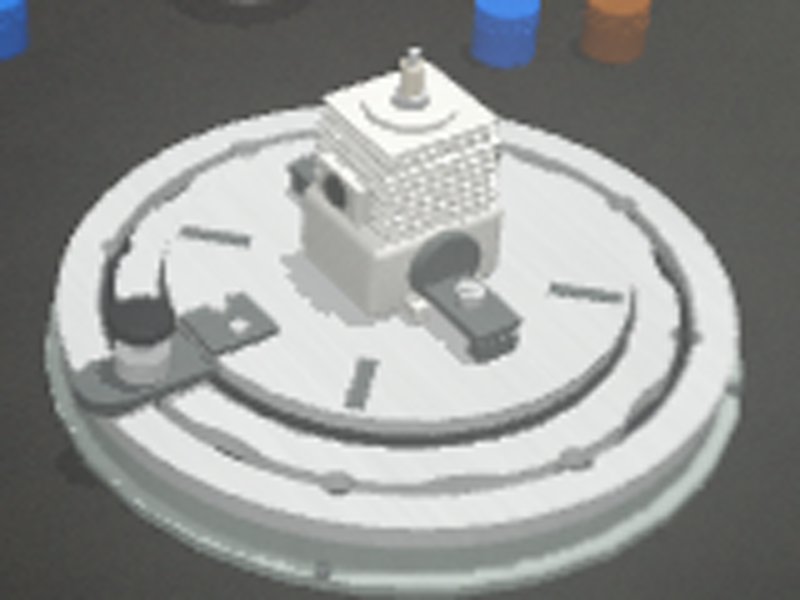

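View pics/scene0z.png

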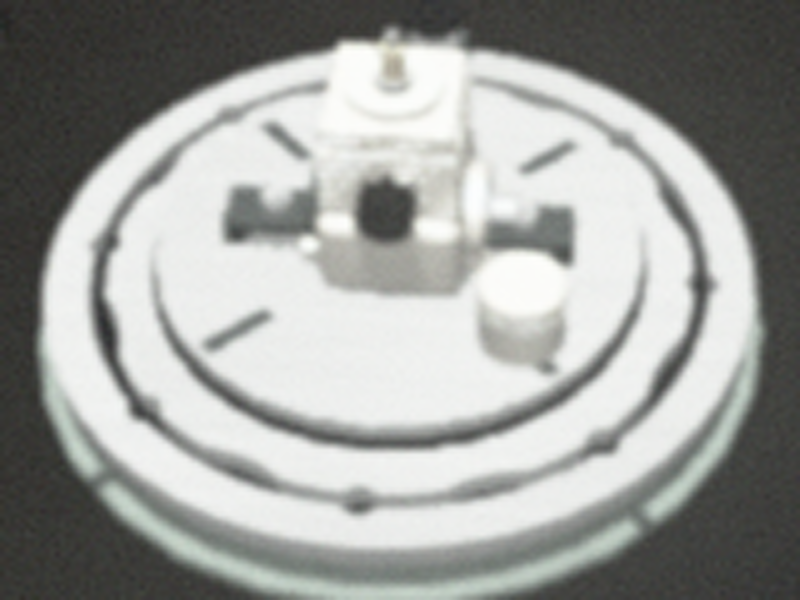

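```bash
cat > h.py <<'E'
import numpy as np,cv2
from scipy.optimize import least_squares
def ray(P,uv,R,t):
    m=cv2.undistortPoints(np.array([[uv]],float),P["mtx"],np.array([P["k1"],0,0,0,0]))[0,0]
    d=R.T@np.array([m[0],m[1],1.]); return -R.T@t,d
def atz(P,uv,z,R=None,t=None):
    if R is None:R,t=P["R"],P["t"]
    o,d=ray(P,uv,R,t); return o+d*(z-o[2])/d[2]
def wristRt(P,s):
    T=P["T_tool_cam"]; Rw=s["eef_rot"]@T[:3,:3]; c=s["eef_rot"]@T[:3,3]+s["eef_pos"]
    return Rw.T,-Rw.T@c
E
python3 - <<'E'
from h import *
from plant import optics
def z2p(z,o): return [(z[0]+.5)/5-.5+o[0],(z[1]+.5)/4.8-.5+o[1]]
H={"side":[(265,165),[(340,482),(577,458),(688,337),(624,203),(247,147),(115,245)],(140,308)],
"scene":[(220,170),[(232,115),(623,138),(704,285),(603,440),(358,500),(147,408),(104,243)],None]}
for n,(o,hs,b) in H.items():
    P=optics.camera_params(n)
    X=np.array([atz(P,z2p(h,o),45)[:2] for h in hs])
    def f(p):
        ang=np.arctan2(X[:,1]-p[1],X[:,0]-p[0])
        k=np.round((ang-p[2])/(np.pi/4))*np.pi/4+p[2]
        return (X-p[:2]-160*np.c_[np.cos(k),np.sin(k)]).ravel()
    best=min((least_squares(f,[*X.mean(0),a]) for a in np.linspace(0,.78,8)),key=lambda r:r.cost)
    print(n,best.x,np.degrees(best.x[2])%45,np.round(best.fun,1))
    if b:
        p=atz(P,z2p(b,o),97); d=p[:2]-best.x[:2];print(p,np.hypot(*d),np.degrees(np.arctan2(d[1],d[0]))%360)
E
```

```text
side [ 6.26560707e+02 -2.74618467e+01  5.33389761e-01] 30.560982157351116 [ 0.9 -0.   0.4  0.1  0.1 -1.6  0.8  0.6  0.1  0.6 -2.3  0.2]
[ 487.22319587 -105.07029454   97.        ] 159.49298825723776 209.11700783863935
scene [ 6.24329576e+02 -2.54418672e+01  5.36849824e-01] 30.759229148395935 [ 0.6  0.2 -1.2 -0.1  0.2  1.4 -0.3 -0.5  0.6 -0.4 -0.4  0.7  0.5 -1.3]
```

```bash
cat >> h.py <<'E'
C=np.array([625.5,-26.5]); A0=np.radians(210.65)
def Rout(a):
    x=np.array([np.cos(a),np.sin(a),0]);z=np.array([0,0,-1.]);return np.c_[x,np.cross(z,x),z]
def pos(a,z,r=160): return [C[0]+r*np.cos(a),C[1]+r*np.sin(a),z]
E
python3 - <<'E'
from h import *
from plant import ctrl,sensors,optics
for i in range(0,51,10):
    a=A0-np.radians(i);print(i,ctrl.solve_ik(pos(a,110),Rout(a)))
q=ctrl.solve_ik(pos(A0,290),Rout(A0));print(q)
if q is not None:
    ctrl.gripper_to(0,40)
    ctrl.move_ptp(pos(A0,290),Rout(A0))
    s=sensors.read_state();p,d=optics.grab_frame("wrist");cv2.imwrite("pics/w1.png",p[:,:,::-1])
    np.savez("w1.npz",eef_pos=s["eef_pos"],eef_rot=s["eef_rot"]);print(s["t"],s["eef_pos"],s["grip_width"],s["force"])
E
```

```text
0 [-3.91373520e-01  2.24869697e-01  1.85394392e+00 -4.44089210e-16
  1.06277904e+00 -2.49711326e+00]
10 [-3.52007225e-01  1.92458664e-01  1.89419869e+00 -4.44089210e-16
  1.05493530e+00 -2.28321404e+00]
20 [-3.02988574e-01  1.70146471e-01  1.92123605e+00 -4.44089210e-16
  1.05021013e+00 -2.05966247e+00]
30 [-2.46651532e-01  1.59769010e-01  1.93362075e+00 -4.44089210e-16
  1.04820289e+00 -1.82879250e+00]
40 [-1.86476805e-01  1.62265520e-01  1.93065248e+00 -4.44089210e-16
  1.04867465e+00 -1.59408485e+00]
50 [-1.26561416e-01  1.77404794e-01  1.91250169e+00 -4.44089210e-16
  1.05168617e+00 -1.35963653e+00]
[-3.91373520e-01  1.87458079e-02  1.67904872e+00 -4.44089210e-16
  1.44379812e+00 -2.49711326e+00]
3.55 [ 487.97940734 -107.50885212  289.99727203] 0.12651570342374477 [0.63889468 0.39821921 0.40996997]
```

View pics/w1.png

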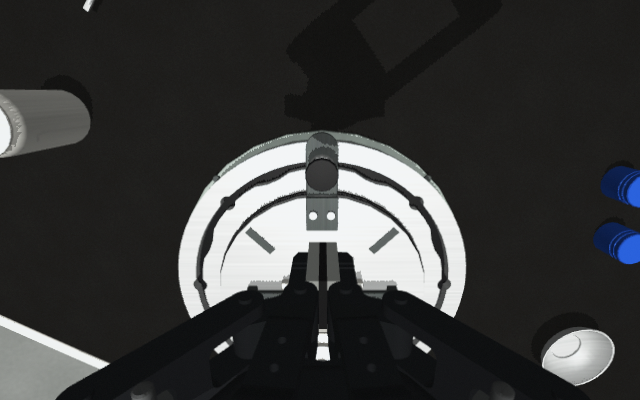

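The wrist view shows the button at about (321,175), with ring holes at (227,203), (415,202), (198,285) and (446,284). I'll compute positions from these.

```bash
python3 - <<'E'
from h import *
from plant import optics
a=cv2.imread("pics/w1.png")[120:300,170:480];cv2.imwrite("pics/w1z.png",cv2.resize(a,None,fx=2.5,fy=2.5,interpolation=cv2.INTER_CUBIC))
s=np.load("w1.npz");P=optics.camera_params("wrist");R,t=wristRt(P,s)
for uv,z in [((321.5,175),97),((227,203),45),((415,202),45),((198,285),45),((446,284),45)]:
    p=atz(P,uv,z,R,t)[:2];d=p-C;print(p,np.hypot(*d),np.degrees(np.arctan2(d[1],d[0]))%360)
E
```

```text
[ 487.36945836 -108.80260239] 160.7910597423734 210.78784057575473
[ 586.08630991 -182.14737949] 160.56009999156305 255.79002006534716
[470.09091649  11.13354054] 159.90080241304878 166.3874181296052
[ 708.92679244 -166.08705289] 162.61788041990602 300.8654335410698
[541.83151075 113.19565884] 162.83517185857494 120.91882850400009
```

View pics/w1z.png

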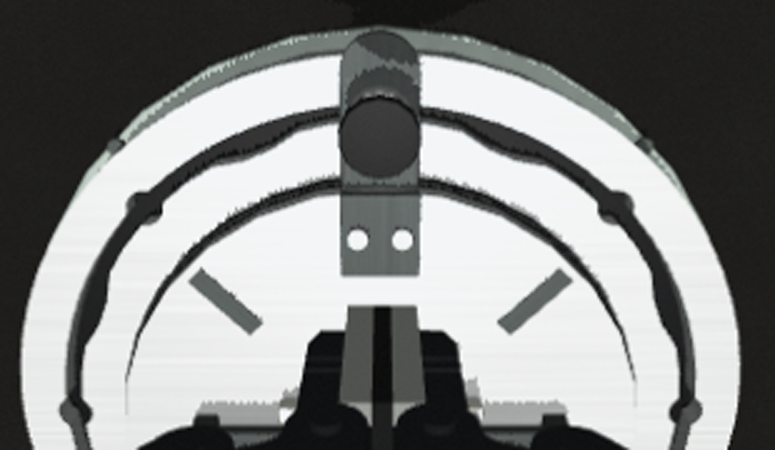

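```bash
sed -i 's/210.65/210.75/' h.py; python3 - <<'E'
from h import *
from plant import ctrl,sensors,optics
def st(l):
    s=sensors.read_state();print(l,round(s["t"],2),s["eef_pos"].round(2),s["force"].round(2))
    return s
R=Rout(A0)
ctrl.move_l(pos(A0,132),R,vel=150);ctrl.hold(.1);st("above")
print(ctrl.move_l(pos(A0,112),R,vel=20,threshold=3));s=st("contact")
z=min(s["eef_pos"][2],122.)
print(ctrl.move_l(pos(A0,z-9),R,vel=20));ctrl.hold(.1);st("9")
print(ctrl.move_l(pos(A0,z-12.5),R,vel=15,threshold=14));ctrl.hold(.1);st("12.5")
E
```

```text
above 4.9 [ 488.89 -108.67  133.19] [-0.12 -0.12 -0.37]
True
contact 5.52 [ 488.   -108.31  121.28] [-1.55  1.42  5.49]
False
9 6.2 [ 488.46 -108.94  113.54] [-1.15 -1.39  8.94]
False
12.5 6.68 [ 488.6  -109.13  110.26] [-3.36 -1.14  8.6 ]
```

```bash
python3 - <<'E'
from h import *
from plant import ctrl,sensors,optics
def st(l):
    s=sensors.read_state();print(l,round(s["t"],2),s["eef_pos"].round(2),s["force"].round(2))
    return s
print(ctrl.move_l(pos(A0,107.5),Rout(A0),vel=15,threshold=8));s=st("press")
z=107.7
for i in (3,6,9):
    a=A0-np.radians(i);ctrl.move_l(pos(a,z),Rout(a),vel=40);st(i)
p,d=optics.grab_frame("wrist");cv2.imwrite("pics/w2.png",p[:,:,::-1])
p,d=optics.grab_frame("side");cv2.imwrite("pics/s2.png",cv2.resize(p[150:300,240:440,::-1],None,fx=4,fy=4))
E
```

```text
False
press 6.93 [ 488.68 -109.28  109.07] [-3.4  -0.44  8.32]
3 7.29 [ 484.59 -101.72  109.3 ] [-2.38 -1.4   9.97]
6 7.65 [480.85 -94.13 109.26] [-2.89 -1.08 10.88]
9 8.01 [477.5  -86.33 109.21] [-2.7  -0.25  9.33]
```

View pics/w2.png

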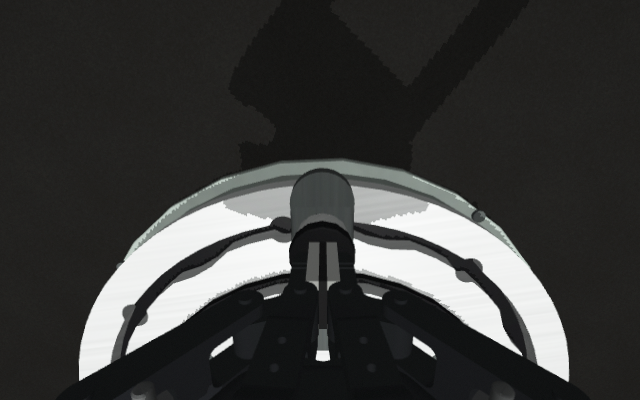

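View pics/s2.png

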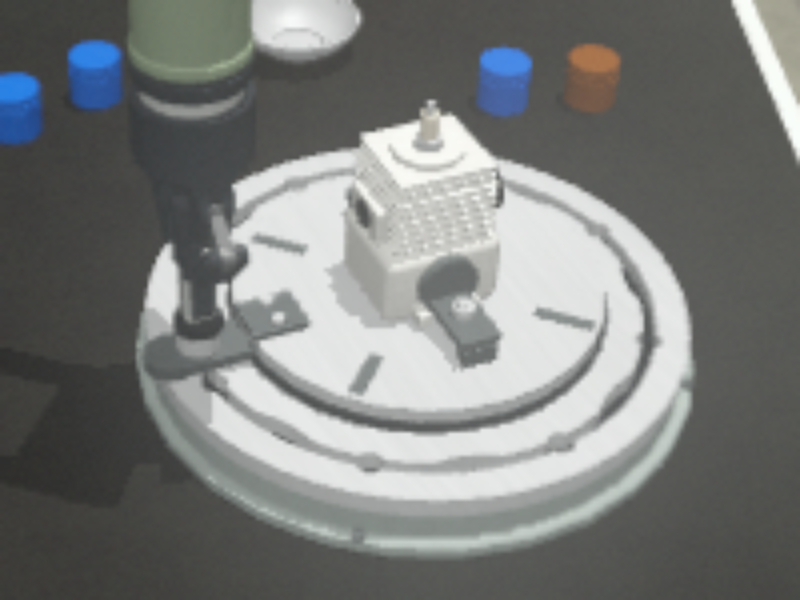

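The table turns with the finger: the start hole is now uncovered beside the arm at wrist (283,228). I'll continue to just before the hole and check.

```bash
python3 - <<'E'
from h import *
from plant import ctrl,sensors,optics
z=107.7
for i in range(12,46,3):
    a=A0-np.radians(i);ctrl.move_l(pos(a,z),Rout(a),vel=45)
    s=sensors.read_state();f=s["force"];print(i,round(s["t"],2),s["eef_pos"].round(2),f.round(2))
    if f[2]<4 or np.linalg.norm(f)>30: print("STOP");break
ctrl.hold(.2);s=sensors.read_state();d=s["eef_pos"][:2]-C;print(np.degrees(np.arctan2(d[1],d[0]))%360,s["eef_pos"])
np.savez("w3.npz",eef_pos=s["eef_pos"],eef_rot=s["eef_rot"])
p,d=optics.grab_frame("wrist");cv2.imwrite("pics/w3.png",p[:,:,::-1])
p,d=optics.grab_frame("side");cv2.imwrite("pics/s3.png",cv2.resize(p[150:300,240:440,::-1],None,fx=4,fy=4))
E
```

```text
12 8.44 [474.63 -78.37 109.18] [-2.37 -0.49  9.57]
15 8.78 [472.1  -70.28 109.15] [-2.260e+00 -1.000e-02  1.032e+01]
18 9.11 [470.05 -62.08 109.12] [-2.88  0.02  8.81]
21 9.44 [468.43 -53.79 109.11] [-2.84  0.21  9.99]
24 9.78 [467.24 -45.44 109.09] [-2.6   0.   11.04]
27 10.11 [466.47 -37.01 109.07] [-3.1   0.74 10.09]
30 10.44 [466.14 -28.57 109.06] [-3.11  0.95  9.83]
33 10.78 [466.26 -20.15 109.05] [-2.46  1.07  9.94]
36 11.11 [466.82 -11.71 109.04] [-2.56  0.69  9.21]
39 11.44 [467.83  -3.34 109.05] [-2.27  1.03  9.97]
42 11.78 [469.3    5.   109.08] [-2.09  0.33 10.4 ]
45 12.11 [471.21  13.21 109.11] [-2.76  1.18  9.29]
165.60052399096747 [471.17596156  13.12217404 109.10951254]
```

View pics/w3.png

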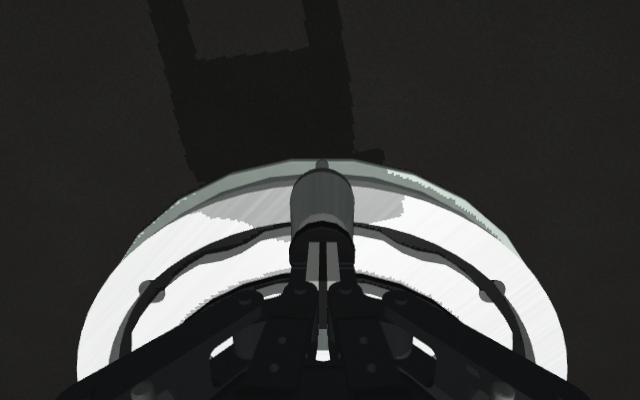

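View pics/s3.png

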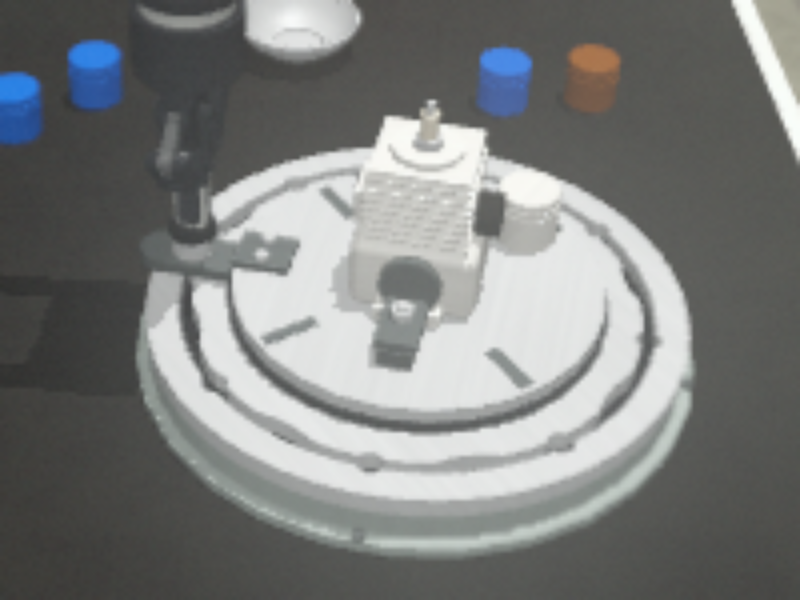

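In the wrist view the neighbouring holes at (151,290) and (491,290) sit symmetric about the button (322), so it is on the hole. The piston is still standing at (530,210) in the side view. I'll release slowly.

```bash
python3 - <<'E'
from h import *
from plant import ctrl,sensors,optics
a=A0-np.pi/4;R=Rout(a)
for z in (112,115,118,120.5,123,126):
    ctrl.move_l(pos(a,z),R,vel=25);s=sensors.read_state();print(round(s["t"],2),s["eef_pos"].round(2),s["force"].round(2))
ctrl.move_l(pos(a,290),R,vel=200);ctrl.hold(.2)
s=sensors.read_state();np.savez("w4.npz",eef_pos=s["eef_pos"],eef_rot=s["eef_rot"]);print(s["t"],s["force"])
p,d=optics.grab_frame("wrist");cv2.imwrite("pics/w4.png",p[:,:,::-1]);np.save("w4d.npy",d)
p,d=optics.grab_frame("side");cv2.imwrite("pics/s4.png",p[:,:,::-1]);cv2.imwrite("pics/s4z.png",cv2.resize(p[150:300,240:440,::-1],None,fx=4,fy=4))
E
```

```text
12.73 [471.11  13.03 113.31] [-2.54  0.57  8.68]
13.0 [471.12  12.98 116.22] [-1.44  0.35  8.09]
13.27 [471.1   12.96 119.11] [-1.51  0.43  7.75]
13.52 [471.1   12.96 121.51] [-1.39  0.85  6.68]
13.77 [470.22  12.89 122.8 ] [ 0.74  0.77 -0.31]
14.03 [470.37  12.89 125.92] [0.56 0.56 0.06]
15.2 [0.72219648 0.93120778 1.22016095]
```

View pics/w4.png

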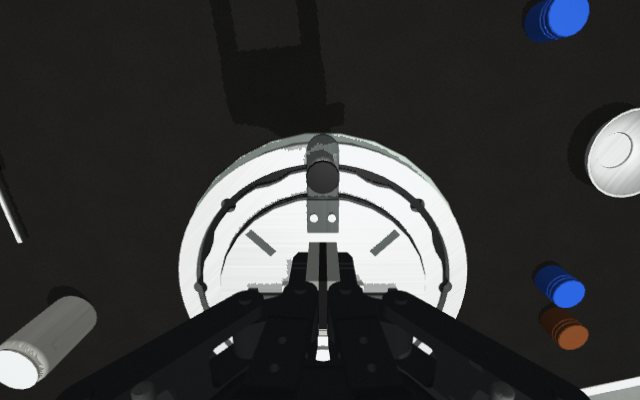

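View pics/s4z.png

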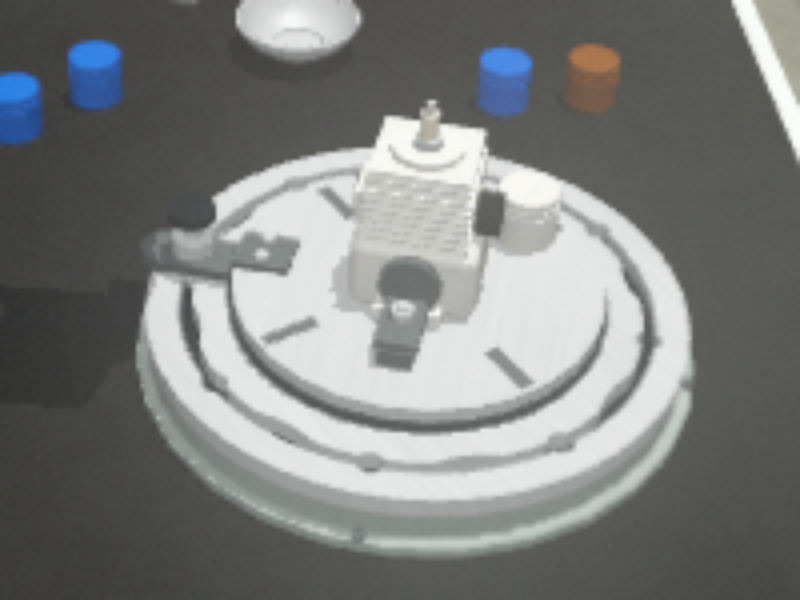

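Contact lasted up to TCP z≈121.5, so the button came up to about 97 mm. The wrist view matches the first one, button at (322,177). One last check compares the button's depth in both views.

```bash
python3 - <<'E'
from h import *
from plant import ctrl,optics,sensors
s=np.load("w4.npz");P=optics.camera_params("wrist");R,t=wristRt(P,s);d=np.load("w4d.npy")
def z(u,v):
    o,r=ray(P,(u,v),R,t);k=np.median(d[v-2:v+3,u-2:u+3]);return (o+r*k).round(1)
print("button",z(322,177),"arm/disc",z(322,228),"ring",z(195,255))
p=atz(P,(322.5,176.5),97,R,t)[:2]-C;print(np.hypot(*p),np.degrees(np.arctan2(p[1],p[0]))%360)
ctrl.finish_job();print(sensors.read_state()["t"])
E
```

```text
button [469.2  12.3  97.3] arm/disc [533.9  -4.2  69.7] ring [ 541.  -171.9   43.8]
161.47223165996493 165.88272362831097
the job is handed in; nothing more can be done
the job is handed in; nothing more can be done
```

I pressed the plunger with the closed fingertips, turned the table 45° clockwise on the 160 mm circle and let the plunger rise slowly. I then pulled the hand clear and handed the job in shortly after 15.2 s on the robot's clock.

**Locked in the next hole:** the button's top measured 97.3 mm above the bench by depth image, against 97 mm when fully up. It sits at 165.9° against the expected 165.75°. The fingertip also felt the spring push all the way up to about 97 mm.

**Forces:** every wrist force I read stayed below about 12 N.

**Other objects:** the piston rode along and is still standing on the disc in the last side view. The finger touched only the button. The grease can, dish and screwdriver were still there in the last wrist view; I did not measure their positions again.

No check failed or disagreed.

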